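Open the child-proof cupboard

TASK

Open the small child-proof cupboard on the worktop: turn the latch handle on its top until it drops into its open notch, so that the door springs ajar, then feel for the hidden safety catch behind the door, press it down through the gap while pulling the door, and swing the door wide open. Force nothing, leave the latch open, and do not disturb the things standing on and beside the cupboard.

Things in the scene. Friction and masses are not known exactly. Their poses are not given: they have to be found in the camera images.
- cupboard: White cupboard with a wooden top board, fixed on the worktop, 170 deep (x) x 280 wide (y) x 220 mm high. Origin: centre of its underside; z up; its front plane is x = -85 mm and faces the robot. The top board is 16 mm thick, its front edge in the front plane.
- hinge_top (a point): Top of the door's upright hinge line: front plane, left edge of the cupboard (cupboard x = -85, y = +140 mm), level with the top.
- door (a joint): Door hinge, rad: 0 shut, grows as the right (free) edge swings toward the robot, limit 1.75. Once the latch is open a spring plunger pushes the door to about 0.19; from there it moves on easily until the safety catch hooks its rail (42 to 50 mm of gap at the catch). The hinge has friction (0.06 N m) and damping: the door stays where it is left.
- door_corner (a point): Free end of the door's top edge, on its back face, 280 mm from the hinge line; moves with the door. Door 280 wide x 206 high x 16 mm thick (to 17), top level with the cupboard's top, its back in the front plane when shut. A small knob on its front and, 225 mm from the hinge line, a steel lug 11 mm high on its top edge.
- latch_axis (a point): Foot of the upright turning axis of the steel cam latch, on the cupboard's top (cupboard x = -57, y = -85 mm). The latch is 23 mm high; its crescent holds the door by the lug until it is turned away.
- latch (a joint): Turn of the cam latch, rad: 0 shut, 1.57 open, positive clockwise from above. The handle points to cupboard +y when shut and to +x (the rear) when open. Its bar is 12 mm wide, 14 to 23 mm above the top. It can be pushed sideways with a fingertip, about 4 N at 42 mm from the axis.
- latch_lift (a joint): Height of the latch handle over its notches, m: 0 in the shut and open notches. Turning lifts it over a sprung ramp, 5 mm high half-way (0.79 rad); past that it falls into the open notch by itself.
- latch_tip (a point): Middle of the round knob (17 mm across, 14 mm high) at the end of the latch handle, 52 mm from the axis, 19 mm above the cupboard's top when in a notch; moves with the handle.
- catch (a joint): Hidden safety catch, rad: 0 at rest, positive pressed down, limit 0.40; clears the rail from 0.15; springs back. A white plastic arm, 18 mm wide and 80 mm long, standing out level from the door and moving with it. Its foot (26 wide, 9 thick, top 17 mm below the door's top) is stuck on the door at an unknown place, its middle 110 to 230 mm from the hinge line. Pulling harder never frees it.
- rail (a point): Lower rear edge of the strike rail that the catch hooks: across the inside under the top board, 14 to 24 mm behind the front plane, lower edge 30 mm below the top. To free the catch press the ridge across its arm: 12 wide, top 33 mm below the cupboard's top, 22 mm from the door's back (arm's top 37, underside 42 mm below). 4 N moves it, 6 N and 2.7 mm free it, 11 N and 7 mm to its stop.
- timer: Round kitchen timer, 58 dia x 42 mm high, loose on the cupboard's top at the rear right. Origin: centre of its underside.
- ramekin: Small glazed dish, 66 dia x 34 mm high, loose on the cupboard's top at the rear left. Origin: centre of its underside.
- glass: Drinking glass, 81 dia x 92 mm high, loose on the worktop just right of the cupboard. Origin: centre of its underside.

How it is judged:
By the outcome, as a careful person would: the job done as asked, in the order asked, and still so for the second after the job is handed in, with the robot touching nothing.
It also fails if it takes over 61 s, if anything falls off the work surface, if the arm or the gripper's body presses on something with over 40 N, if the wrist force passes 120 N, or if a joint passes its speed limit or range.

ROBOT

A 6-joint arm with a two-finger parallel gripper is mounted at the origin on a cart in front of the work surface, level with it; the furniture and walls round the work are solid. World frame = base frame: x ahead of the robot, y to its left, z up, the work surface at z = 0. Lengths are in mm, angles in rad, forces in N, time in s.
With the tool pointing down it reaches from about 275 to 1000 mm from the base axis. Payload 8.4 kg.
Tool frame: the origin (TCP) lies between the finger pads; the fingertips stand r.tips_ahead ahead of it and the grasp point (between the pads) lies 6 mm ahead of it (r.tips_ahead is the distance from the TCP to the fingertips, in mm); z points along the fingers, y is the line along which they close (so a half turn about z gives the same grasp; the last joint's range is limited). The gripper opens to 85 mm and grips with 20 to 120 N. Pads are 22 mm wide; open, the fingers measure 114 mm over their backs; the gripper's body (76 mm by 85 mm) begins 54 mm behind the grasp point. The pads swing forward as they close: fully open they stand 13 mm farther back than shut.
Start: joints at [-1.327, 0.353, 1.633, -0, 1.155, -0.002], TCP at [152.081, -606.217, 256.281] pointing down, gripper open.
Joint ranges: [-2.63, 2.63], [-0.92, 2.1], [0.06, 2.66], [-1.3, 4.44], [0, 2.69], [-3.02, 3.02]. Speed limits (rad/s): [2.22, 2.22, 2.79, 3.14, 3.14, 3.14].

INTERFACE

Orientations are given as [roll, pitch, yaw] about the fixed x, y, z axes, in that order (R = Rz(yaw) Ry(pitch) Rx(roll)).
In Python, from rig import r gives the robot as it stands.
- The arm moves only by the tool carry_out, never from a script. Its arguments are lists of equal length, an entry for each row: "delta_pos": the shift along the tool's x, y, z in m, a list of three; "rot": the turn, a rotation vector about the tool's x, y, z in degrees, a list of three. A call has 1 to 8 rows; each row is the pose to reach, as a shift and turn from the pose commanded when the call began, along the tool's axes at that moment; what a row does not reach only later rows make up. A row lasts 1/8 s, in which the tool goes at most 62.5 mm and 10.7 degrees, less where a joint would pass 70% of its speed; a pose out of reach is approached as far as the arm can. A call with a gripper value outside its range is refused whole. "claw" is the finger opening in m, from 0 to 0.0854, set as the call begins (left out, the last holds). The fingers move at their own pace and stop on an object; "grip_force" is the grip in N (left out, the last holds). Time passes only in rows, so rows that repeat a pose let the fingers close. It gives the time, the measured TCP pose, the force, the opening and the grip force at its end, in the units of the state.
- r.sense(): the state, without advancing time (a new reading comes with each control period).
- r.grab_frame(name): name is "scene" or "top" or "wrist"; returns the picture (480x640x3 uint8, blue, green, red); there is no depth.
- r.camera_info(name): a dict with "fx", "fy", "cx", "cy" (pixels), "pose" (4x4, takes a point from camera to world coordinates); the wrist camera has in their place "hand_eye" (4x4, takes a point from camera to tool coordinates, whose origin is the TCP and whose axes are the flange's). Camera axes: x right, y down, z forward; pixel columns grow to the right and rows downward; lengths in mm; the calibration is good to about 2 mm. A picture is of the moment at which its call begins: read the wrist's pose just before it. camera_info takes no time and is no camera call.
- r.sign_off(): hands the job in; it is judged then, once.
Trained networks look in the newest picture that a camera, given by its name, has taken for a name from the list of things; names that differ only in an ending like _2 or _b are one class to them, and where a whole thing is asked for, a point or a joint stands for the part that bears it (a point fixed in the world has none). Each returns a list of dicts, best first, with "p" (0 to 1); they miss things now and then, are a little off and sometimes report something else, mostly with a low value. They report only what shows in the picture. A call takes as long as a camera call.
- r.recognise(thing, camera): "box" ([left, top, right, bottom] in pixels, round what is visible of it).
- r.cut_out(thing, camera): "mask" (480x640 bool, what is visible of it) and "box" ([left, top, right, bottom] in pixels, round what is visible of it).
The state is a dict: "clock": time; "qpos": joint angles; "qvel": joint speeds; "joint_efforts": joint torques, N m; "eef_pos": TCP position; "tcp_rot": TCP orientation; "contact_force": force on the tool from outside, world axes, zero at the start; "wrist_torque": the same for the moment, N m; "opening": opening from 0.0 (shut) to 1.0 (fully open); "grasp_force": force on a finger pad.
Only numpy, scipy, OpenCV 4.12 (cv2) and the standard library are available. Lean on these libraries where they do the work, as an engineer would, in place of code of your own. Each camera call takes 0.05 s, during which the arm holds its last target. There are 200 camera calls.

## Working session

There is one attempt and no reset: what is moved stays moved. The work goes in short steps, Python scripts to look and compute and a tool call to move; the robot and the scene stay as the last step left them, time stands still between calls to the robot, and variables do not carry over. Pictures are saved under pics/ and viewed, at most 10 in all, crops included, and the job is handed in when it is done.

Besides the shell and the picture viewer there is one more tool, called after "Call:" by a JSON object that holds its "name" and its "arguments", one argument or row to a line. carry_out: Moves the arm, as the interface text tells. Its arguments: {"type":"object","properties":{"delta_pos":{"type":"array","items":{"type":"array","items":{"type":"number"}}},"rot":{"type":"array","items":{"type":"array","items":{"type":"number"}}},"claw":{"type":"number"},"grip_force":{"type":"number"}},"required":["delta_pos","rot"]}

```bash
mkdir -p pics; cat > h.py <<'E'
import numpy as np, cv2
from rig import r
from scipy.spatial.transform import Rotation as R
def save(c,n):
    im=r.grab_frame(c); cv2.imwrite(f'pics/{n}.png',im); return im
def cam(c):
    i=r.camera_info(c)
    if 'pose' in i: return i,np.array(i['pose'])
    s=r.sense(); T=np.eye(4); T[:3,:3]=R.from_euler('xyz',s['tcp_rot']).as_matrix(); T[:3,3]=s['eef_pos']
    return i,T@np.array(i['hand_eye'])
def proj(c,P):
    i,T=cam(c); p=(np.atleast_2d(P)-T[:3,3])@T[:3,:3]
    return np.c_[i['fx']*p[:,0]/p[:,2]+i['cx'],i['fy']*p[:,1]/p[:,2]+i['cy']]
def back(c,uv,z):
    i,T=cam(c); d=T[:3,:3]@np.array([(uv[0]-i['cx'])/i['fx'],(uv[1]-i['cy'])/i['fy'],1]); o=T[:3,3]
    return o+d*(z-o[2])/d[2]
E
python3 - <<'E'
from h import *
np.set_printoptions(precision=3,suppress=True)
s=r.sense(); print(s, r.tips_ahead)
a=save('scene','scene1'); 
for c in ['scene','top']:
    i=r.camera_info(c); print(c,{k:np.array(v).round(3).tolist() for k,v in i.items()})
b=save('top','top1')
for t in ['cupboard','latch_tip','door','timer','ramekin','glass']:
    for c in ['scene','top']:
        print(t,c,[(np.round(d['box']).tolist(),round(d['p'],2)) for d in r.recognise(t,c)[:2]])
E
```

```text
{'clock': 0.0, 'qpos': array([-1.327,  0.354,  1.634,  0.   ,  1.155, -0.002]), 'qvel': array([-0.001,  0.   , -0.001,  0.001, -0.001,  0.   ]), 'joint_efforts': array([ -0.001, -60.525, -34.206,  -0.   ,   0.009,  -0.   ]), 'eef_pos': array([ 151.986, -605.793,  255.563]), 'tcp_rot': array([-3.14 , -0.   ,  0.246]), 'contact_force': array([-0.66 ,  0.213, -0.353]), 'wrist_torque': array([-0.015,  0.001, -0.015]), 'grasp_force': 0.0, 'opening': 1.0004409819131814} 25.0
scene {'fx': 520.057, 'fy': 520.057, 'cx': 312.804, 'cy': 243.252, 'pose': [[0.827, -0.422, 0.372, 270.856], [-0.563, -0.637, 0.527, -382.096], [0.014, -0.645, -0.764, 846.876], [0.0, 0.0, 0.0, 1.0]]}
top {'fx': 478.95, 'fy': 478.95, 'cx': 315.218, 'cy': 246.567, 'pose': [[-0.012, -0.986, 0.164, 452.496], [-1.0, 0.01, -0.012, 61.556], [0.01, -0.164, -0.986, 995.923], [0.0, 0.0, 0.0, 1.0]]}
cupboard scene [([224.0, 169.0, 416.0, 382.0], 0.92)]
cupboard top [([215.0, 181.0, 392.0, 310.0], 0.9)]
latch_tip scene [([293.0, 244.0, 332.0, 304.0], 0.64), ([223.0, 161.0, 416.0, 382.0], 0.27)]
latch_tip top [([322.0, 255.0, 373.0, 295.0], 0.64)]
door scene [([221.0, 198.0, 330.0, 385.0], 0.88)]
door top [([217.0, 286.0, 394.0, 313.0], 0.55)]
timer scene [([343.0, 210.0, 381.0, 248.0], 0.81), ([293.0, 244.0, 330.0, 302.0], 0.35)]
timer top [([318.0, 187.0, 355.0, 224.0], 0.74)]
ramekin scene []
ramekin top [([237.0, 189.0, 279.0, 229.0], 0.6), ([218.0, 285.0, 394.0, 316.0], 0.47)]
glass scene [([376.0, 326.0, 426.0, 390.0], 0.58), ([222.0, 205.0, 326.0, 384.0], 0.48)]
glass top [([387.0, 210.0, 428.0, 253.0], 0.59)]
```

```bash
python3 - <<'E'
import cv2
a=cv2.imread('pics/top1.png')[160:340,190:450]; b=cv2.imread('pics/scene1.png')[150:400,190:450]
a=cv2.resize(a,None,fx=3,fy=3,interpolation=cv2.INTER_CUBIC);b=cv2.resize(b,None,fx=2.4,fy=2.4,interpolation=cv2.INTER_CUBIC)
cv2.imwrite('pics/top1c.png',a);cv2.imwrite('pics/scene1c.png',b)
E
```

```text
(no output)
```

View pics/top1c.png

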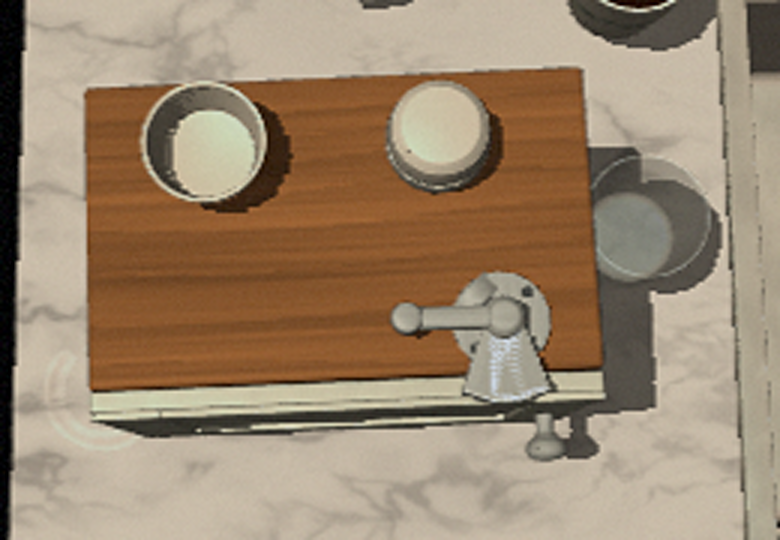

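View pics/scene1c.png

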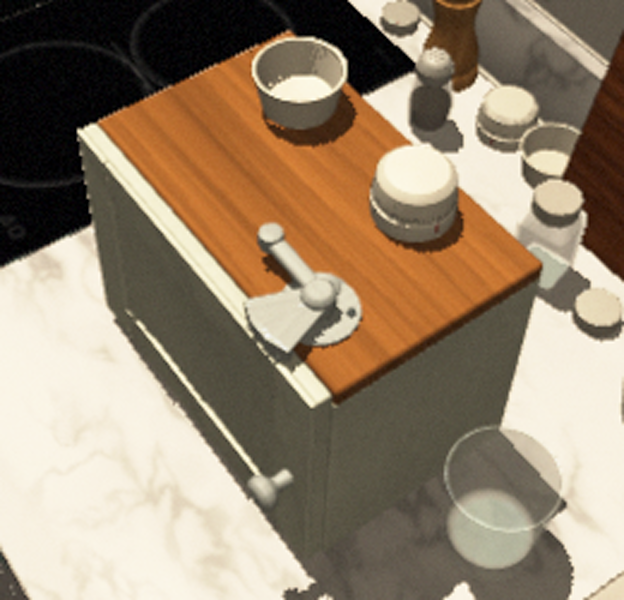

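The top view shows the board's corners (crop) at (87,89), (581,68), (604,370) and (92,389). The latch hub is at (505,315), its knob at (407,319), and the glass is right of the cupboard. In the scene view the corners are about (290,32), (541,268), (338,402) and (100,122).

```bash
cat >> h.py <<'E'
def cup2w(P,q):
    c,s=np.cos(q[2]),np.sin(q[2]); P=np.atleast_2d(P).astype(float)
    return np.c_[q[0]+c*P[:,0]-s*P[:,1],q[1]+s*P[:,0]+c*P[:,1],P[:,2]]
E
python3 - <<'E'
from h import *
from scipy.optimize import least_squares
C=np.array([[85,140,220],[85,-140,220],[-85,-140,220],[-85,140,220.]])
t=np.array([[87,89],[581,68],[604,370],[92,389]])/3+[190,160]
s=np.array([[290,32],[541,268],[338,402],[100,122]])/2.4+[190,150]
f=lambda q:np.r_[(proj('top',cup2w(C,q))-t).ravel(),(proj('scene',cup2w(C,q))-s).ravel()]
g=lambda q:f(q)[:8]
for h in(g,f):
    o=least_squares(h,[550,60,0]);print(o.x,o.fun.round(1))
q=o.x
for n,P in dict(axis=[-57,-85,243],tip=[-57,-33,239],door=[-85,-140,220],hinge=[-85,140,220]).items():print(n,cup2w(P,q).round(1))
print('axis',back('top',np.array([505,315])/3+[190,160],243),'tip',back('top',np.array([407,319])/3+[190,160],243))
print('knob',back('top',np.array([545,440])/3+[190,160],100))
for t,c,z in[('glass',[627,237],0),('timer',[438,125],42+220),('ram',[204,140],254)]:print(t,back('top',np.array(c)/3+[190,160],z))
print(cam('wrist')[0])
E
```

```text
[5.99989176e+02 7.06788746e+01 3.26491836e-02] [-0.8 -0.7  1.4 -0.4  0.8 -0.2 -1.3  1. ]
[6.00271567e+02 6.93516400e+01 3.12706477e-02] [ 0.  -1.   2.2 -0.4  1.6 -0.2 -0.6  0.7 -0.2 -1.   1.9 -0.6 -1.5 -1.6
 -2.5 -0.1]
axis [[546.  -17.4 243. ]]
tip [[544.3  34.6 239. ]]
door [[519.7 -73.2 220. ]]
hinge [[510.9 206.6 220. ]]
axis [547.01885399 -15.47699988 243.        ] tip [545.42659181  36.34108837 243.        ]
knob [486.68075337 -52.87259985 100.        ]
glass [ 632.07186297 -127.97853274    0.        ]
timer [645.67839947  19.10411054 262.        ]
ram [640.70455296 142.89912725 254.        ]
{'fx': 336.19215264870326, 'fy': 336.19215264870326, 'cx': 317.04902999159367, 'cy': 236.69411760926064, 'hand_eye': array([[ 3.82293487e-05, -9.44487965e-01, -3.28546014e-01,
         8.48147143e+01],
       [ 9.99999750e-01, -1.95819901e-04,  6.79292609e-04,
         2.20884561e-01],
       [-7.05919542e-04, -3.28545957e-01,  9.44487721e-01,
        -1.17271520e+02],
       [ 0.00000000e+00,  0.00000000e+00,  0.00000000e+00,
         1.00000000e+00]])}
```

```bash
cat >> h.py <<'E'
Q=[600,70,.032]
def rows(targets,vmax=60,wmax=10,start=None):
    """targets: [x,y,z_tip,yaw] tool down; prints delta_pos/rot from present pose"""
    s=r.sense(); tip=r.tips_ahead
    y0=s['tcp_rot'][2]; R0=R.from_euler('xyz',[np.pi,0,y0]).as_matrix()
    p0=np.r_[s['eef_pos'][:2],s['eef_pos'][2]-tip,y0] if start is None else np.array(start,float)
    R0=R.from_euler('xyz',[np.pi,0,p0[3]]).as_matrix()
    cur=p0.copy(); D=[];W=[]
    for t in targets:
        t=np.array(t,float); n=max(1,int(np.ceil(max(np.linalg.norm((t-cur)[:3])/vmax,abs(np.degrees(t[3]-cur[3]))/wmax))))
        for k in range(1,n+1):
            p=cur+(t-cur)*k/n
            D.append((R0.T@(p-p0)[:3]/1000).round(4).tolist()); W.append([0,0,round(-np.degrees(p[3]-p0[3]),1)])
        cur=t
    for a in range(0,len(D),8): print(D[a:a+8]);print(W[a:a+8])
E
python3 - <<'E'
from h import *
print(r.tips_ahead)
rows([[440,30,290,.33]])
E
```

```text
25.0
[[0.0362, -0.0456, -0.0049], [0.0723, -0.0912, -0.0098], [0.1085, -0.1368, -0.0147], [0.1447, -0.1824, -0.0196], [0.1809, -0.2279, -0.0245], [0.217, -0.2735, -0.0293], [0.2532, -0.3191, -0.0342], [0.2894, -0.3647, -0.0391]]
[[0, 0, np.float64(-0.4)], [0, 0, np.float64(-0.8)], [0, 0, np.float64(-1.2)], [0, 0, np.float64(-1.6)], [0, 0, np.float64(-2.0)], [0, 0, np.float64(-2.4)], [0, 0, np.float64(-2.8)], [0, 0, np.float64(-3.2)]]
[[0.3255, -0.4103, -0.044], [0.3617, -0.4559, -0.0489], [0.3979, -0.5015, -0.0538], [0.4341, -0.5471, -0.0587]]
[[0, 0, np.float64(-3.6)], [0, 0, np.float64(-4.0)], [0, 0, np.float64(-4.4)], [0, 0, np.float64(-4.8)]]
```

Call:
{"name": "carry_out", "arguments": {
  "delta_pos": [
    [0.1,-0.2,-0.07],
    [0.2,-0.3,-0.07],
    [0.434,-0.547,-0.06],
    [0.434,-0.547,-0.06],
    [0.434,-0.547,-0.06],
    [0.434,-0.547,-0.06],
    [0.434,-0.547,-0.06],
    [0.434,-0.547,-0.06]
  ],
  "rot": [
    [0,0,-1],
    [0,0,-2],
    [0,0,-5],
    [0,0,-5],
    [0,0,-5],
    [0,0,-5],
    [0,0,-5],
    [0,0,-5]
  ],
  "claw": 0.0
}}

```text
clock: 1.7
eef_pos: [351.3, -151.9, 306.0]
tcp_rot: [3.14, -0.001, 0.333]
contact_force: [1.7, -0.6, 1.3]
opening: 0.002
grasp_force: 0.0
```

Call:
{"name": "carry_out", "arguments": {
  "delta_pos": [
    [0,0,0],
    [0,0,0],
    [0,0,0]
  ],
  "rot": [
    [0,0,0],
    [0,0,0],
    [0,0,0]
  ]
}}

```text
clock: 2.08
eef_pos: [350.2, -154.7, 305.3]
tcp_rot: [3.142, 0.0, 0.331]
contact_force: [-0.4, -0.7, -0.0]
opening: -0.001
grasp_force: 0.0
```

```bash
python3 - <<'E'
from h import *
A=np.array([546.5,-16.5])
def P(th,off,rr=45,z=233):
    a=th-.032; u=np.array([np.sin(a),np.cos(a)]); t=np.array([np.cos(a),-np.sin(a)])
    return [*(A+rr*u-off*t),z,.3-th]
print(P(0,50),P(0,24))
rows([P(0,50,z=290),P(0,50),P(0,24)])
st=P(0,24); print('arc')
rows([P(t,20.5) for t in np.arange(.0,1.5,.1)],start=st)
E
```

```text
[np.float64(495.08584356295864), np.float64(26.877235018698887), 233, 0.3] [np.float64(521.0725326988772), np.float64(27.70909303130217), 233, 0.3]
[[0.049, -0.0312, -0.0024], [0.098, -0.0623, -0.0048], [0.147, -0.0935, -0.0073], [0.196, -0.1246, -0.0097], [0.196, -0.1246, 0.0473], [0.2208, -0.1169, 0.0473]]
[[0, 0, np.float64(0.4)], [0, 0, np.float64(0.9)], [0, 0, np.float64(1.3)], [0, 0, np.float64(1.8)], [0, 0, np.float64(1.8)], [0, 0, np.float64(1.8)]]
arc
[[0.0034, 0.0009, 0.0], [0.0083, 0.0004, 0.0], [0.0132, 0.0003, 0.0], [0.0182, 0.0008, 0.0], [0.023, 0.0017, 0.0], [0.0277, 0.0031, 0.0], [0.0323, 0.005, 0.0], [0.0367, 0.0073, 0.0]]
[[0, 0, np.float64(-0.0)], [0, 0, np.float64(5.7)], [0, 0, np.float64(11.5)], [0, 0, np.float64(17.2)], [0, 0, np.float64(22.9)], [0, 0, np.float64(28.6)], [0, 0, np.float64(34.4)], [0, 0, np.float64(40.1)]]
[[0.0408, 0.0101, 0.0], [0.0446, 0.0132, 0.0], [0.0481, 0.0168, 0.0], [0.0512, 0.0206, 0.0], [0.0539, 0.0247, 0.0], [0.0562, 0.0291, 0.0], [0.058, 0.0337, 0.0]]
[[0, 0, np.float64(45.8)], [0, 0, np.float64(51.6)], [0, 0, np.float64(57.3)], [0, 0, np.float64(63.0)], [0, 0, np.float64(68.8)], [0, 0, np.float64(74.5)], [0, 0, np.float64(80.2)]]
```

Call:
{"name": "carry_out", "arguments": {
  "delta_pos": [
    [0.05,-0.031,-0.002],
    [0.098,-0.062,-0.005],
    [0.147,-0.0935,-0.007],
    [0.196,-0.1246,-0.01],
    [0.196,-0.1246,0.02],
    [0.196,-0.1246,0.047],
    [0.221,-0.117,0.047],
    [0.221,-0.117,0.047]
  ],
  "rot": [
    [0,0,0.5],
    [0,0,1],
    [0,0,1.5],
    [0,0,1.8],
    [0,0,1.8],
    [0,0,1.8],
    [0,0,1.8],
    [0,0,1.8]
  ]
}}

```text
clock: 3.08
eef_pos: [522.5, 27.4, 257.9]
tcp_rot: [3.142, 0.0, 0.299]
contact_force: [-0.9, -0.1, 0.6]
opening: 0.0
grasp_force: 0.0
```

```bash
python3 - <<'E'
from h import *
s=r.sense();print(s['eef_pos'],s['tcp_rot'],s['contact_force'])
save('wrist','w1')
E
```

```text
[522.50571357  27.41008022 257.88751222] [3.14152956e+00 2.59796574e-04 2.98721898e-01] [-0.94243381 -0.07293195  0.5632121 ]
```

View pics/w1.png

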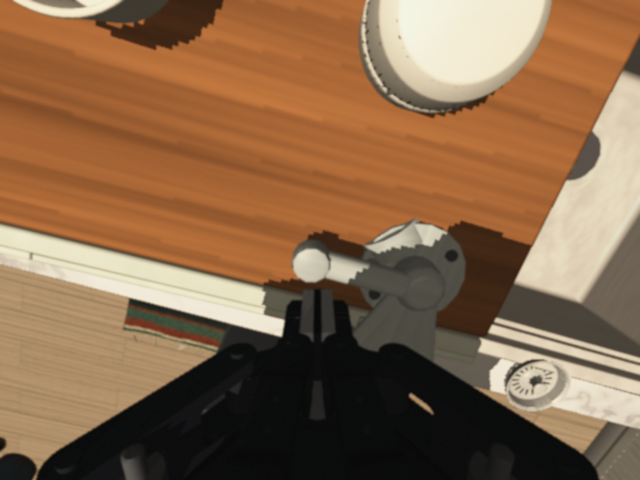

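The wrist view shows the closed fingertips at (317,295), just in front of the handle bar. The knob is at (312,262) and the hub at (425,285). The timer is well behind, so I can push.

Call:
{"name": "carry_out", "arguments": {
  "delta_pos": [
    [0.003,0.001,0],
    [0.008,0.0005,0],
    [0.013,0.0005,0],
    [0.018,0.001,0],
    [0.023,0.002,0],
    [0.028,0.003,0]
  ],
  "rot": [
    [0,0,0],
    [0,0,6],
    [0,0,12],
    [0,0,17],
    [0,0,23],
    [0,0,29]
  ]
}}

```text
clock: 3.88
eef_pos: [546.8, 34.7, 258.7]
tcp_rot: [3.142, 0.004, -0.209]
contact_force: [-13.3, 2.6, 9.8]
opening: -0.0
grasp_force: 7.0
```

Call:
{"name": "carry_out", "arguments": {
  "delta_pos": [
    [0.003,0.0,0],
    [0.007,0.001,-0.001],
    [0.0105,0.002,-0.002],
    [0.014,0.0045,-0.002]
  ],
  "rot": [
    [0,0,4],
    [0,0,8],
    [0,0,13],
    [0,0,18]
  ]
}}

```text
clock: 4.38
eef_pos: [561.0, 27.8, 260.6]
tcp_rot: [-3.141, 0.002, -0.522]
contact_force: [-0.9, 4.7, -0.2]
opening: -0.004
grasp_force: 2.0
```

```bash
python3 - <<'E'
from h import *
s=r.sense();print(s['contact_force'])
im=save('top','t2'); cv2.imwrite('pics/t2c.png',cv2.resize(im[180:330,210:400],None,fx=3,fy=3))
E
```

```text
[-0.94915061  4.7028893  -0.17018885]
```

View pics/t2c.png

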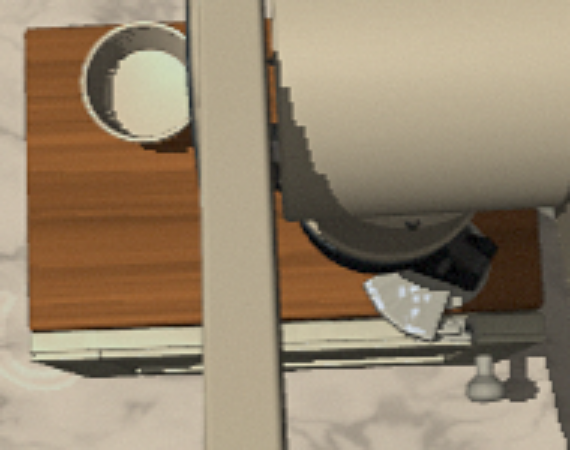

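The latch has turned about 45°. The crescent is swinging left and the lug is showing at (455,325), so I'm continuing along the arc.

```bash
python3 - <<'E'
from h import *
A=np.array([546.5,-16.5])
def P(th,off,rr=45,z=234):
    a=th-.032; u=np.array([np.sin(a),np.cos(a)]); t=np.array([np.cos(a),-np.sin(a)])
    return [*(A+rr*u-off*t),z,.3-th]
rows([P(t,19.5) for t in np.arange(.9,1.45,.1)])
E
```

```text
[[0.0058, -0.0035, 0.0016], [0.0107, -0.0036, 0.0016], [0.0156, -0.0032, 0.0016], [0.0204, -0.0023, 0.0016], [0.0251, -0.001, 0.0016], [0.0296, 0.0009, 0.0016]]
[[0, 0, np.float64(4.2)], [0, 0, np.float64(10.0)], [0, 0, np.float64(15.7)], [0, 0, np.float64(21.4)], [0, 0, np.float64(27.2)], [0, 0, np.float64(32.9)]]
```

Call:
{"name": "carry_out", "arguments": {
  "delta_pos": [
    [0.005,-0.001,0.0],
    [0.0107,-0.002,0.001],
    [0.0156,-0.002,0.001],
    [0.0204,-0.002,0.001]
  ],
  "rot": [
    [0,0,4],
    [0,0,10],
    [0,0,15.7],
    [0,0,21.4]
  ]
}}

```text
clock: 4.92
eef_pos: [580.0, 18.6, 259.5]
tcp_rot: [3.141, 0.0, -0.895]
contact_force: [0.3, -0.2, -1.0]
opening: 0.003
grasp_force: 0.4
```

Call:
{"name": "carry_out", "arguments": {
  "delta_pos": [
    [0.005,-0.0005,0],
    [0.01,0,0],
    [0.01,0,0]
  ],
  "rot": [
    [0,0,5],
    [0,0,10],
    [0,0,10]
  ]
}}

```text
clock: 5.3
eef_pos: [586.6, 10.7, 259.7]
tcp_rot: [-3.141, -0.0, -1.066]
contact_force: [-0.3, -0.0, -0.5]
opening: -0.001
grasp_force: 0.0
```

```bash
python3 - <<'E'
from h import *
rows([[588,14,300,-1.066],[475,35,300,0]])
E
```

```text
[[-0.0011, -0.0014, -0.0327], [-0.0022, -0.0028, -0.0653], [-0.0127, 0.0099, -0.0653], [-0.0231, 0.0225, -0.0653], [-0.0335, 0.0352, -0.0653], [-0.044, 0.0479, -0.0653], [-0.0544, 0.0606, -0.0653], [-0.0648, 0.0733, -0.0653]]
[[0, 0, np.float64(0.0)], [0, 0, np.float64(0.0)], [0, 0, np.float64(-8.7)], [0, 0, np.float64(-17.4)], [0, 0, np.float64(-26.2)], [0, 0, np.float64(-34.9)], [0, 0, np.float64(-43.6)], [0, 0, np.float64(-52.3)]]
[[-0.0753, 0.0859, -0.0653]]
[[0, 0, np.float64(-61.1)]]
```

Call:
{"name": "carry_out", "arguments": {
  "delta_pos": [
    [-0.001,-0.0015,-0.033],
    [-0.002,-0.003,-0.065],
    [-0.017,0.013,-0.065],
    [-0.032,0.03,-0.065],
    [-0.045,0.05,-0.065],
    [-0.06,0.07,-0.065],
    [-0.075,0.086,-0.065],
    [-0.075,0.086,-0.065]
  ],
  "rot": [
    [0,0,0],
    [0,0,0],
    [0,0,-10],
    [0,0,-20],
    [0,0,-30],
    [0,0,-40],
    [0,0,-50],
    [0,0,-60]
  ]
}}

```text
clock: 6.3
eef_pos: [473.6, 35.5, 324.7]
tcp_rot: [-3.142, -0.0, -0.01]
contact_force: [1.0, 0.1, 0.5]
opening: 0.001
grasp_force: 0.0
```

Call:
{"name": "carry_out", "arguments": {
  "delta_pos": [
    [0,0,0],
    [0,0,0]
  ],
  "rot": [
    [0,0,-1],
    [0,0,-1]
  ]
}}

```text
clock: 6.55
eef_pos: [475.3, 35.3, 324.5]
tcp_rot: [3.142, -0.0, -0.004]
contact_force: [0.4, 0.1, 0.6]
opening: 0.002
grasp_force: 0.0
```

```bash
python3 - <<'E'
from h import *
s=r.sense();print(s['eef_pos'],s['tcp_rot'],s['contact_force'])
save('wrist','w2')
print(proj('wrist',cup2w([[-85,-140,220],[-85,140,220],[-57,-85,243],[-5,-85,243]],Q)).round())
E
```

```text
[475.26832119  35.26994505 324.52685789] [ 3.14156447e+00 -3.11083885e-04 -4.32725635e-03] [0.40851474 0.14618213 0.55148863]
[[479. 184.]
 [ 60. 199.]
 [407. 146.]
 [412.  43.]]
```

View pics/w2.png

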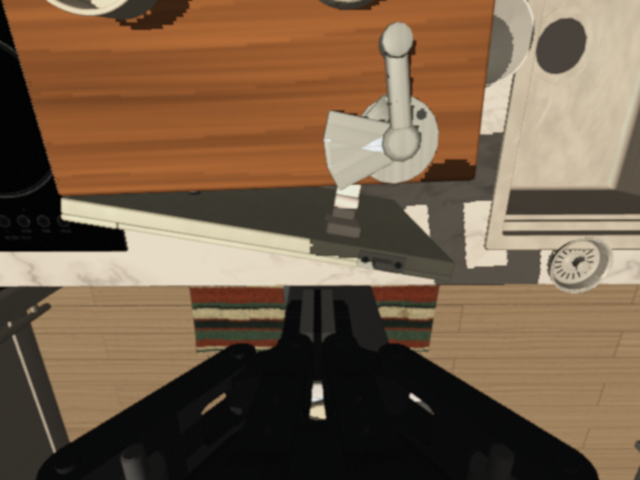

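The handle now points straight back (knob at (397,38)) and the door is ajar. Something white shows in the gap at (347,198), with a grey piece at (345,225). I'll zoom in and check it against the geometry.

```bash
python3 - <<'E'
from h import *
def door(rho,d,dz,th):  # rho from hinge, d behind back face, in cupboard frame
    return [-85-rho*np.sin(th)+d*np.cos(th), 140-rho*np.cos(th)-d*np.sin(th)*1.0, 220+dz]
im=cv2.imread('pics/w2.png'); c=cv2.resize(im[140:300,230:480],None,fx=3.2,fy=3.2,interpolation=cv2.INTER_CUBIC)
for th,col in ((.19,(0,0,255)),):
    for rho,d,dz in [(280,0,0),(280,-16,0),(225,-8,11),(225,-8,0),(140,0,0)]:
        u=(proj('wrist',cup2w(door(rho,d,dz,th),Q))[0]+[-4,-4]-[230,140])*3.2; print(rho,d,dz,(u/3.2+[230,140]).round()); cv2.circle(c,tuple(int(v) for v in u),3,col,-1)
cv2.imwrite('pics/w2c.png',c)
for uv in [(334,200),(360,200)]: print(back('wrist',np.add(uv,4),183), back('wrist',np.add(uv,4),222))
E
```

```text
280 0 0 [459. 254.]
280 -16 0 [453. 274.]
225 -8 11 [384. 260.]
225 -8 0 [381. 253.]
140 0 0 [264. 225.]
[497.44631693  18.267238   183.        ] [506.89893112  20.75167391 222.        ]
[497.35429864  -2.22665518 183.        ] [506.82078363   3.34702217 222.        ]
```

View pics/w2c.png

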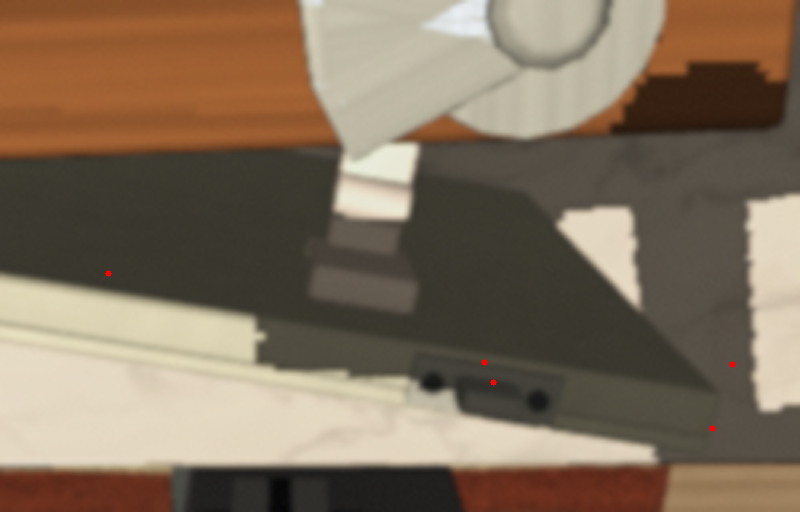

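The crop shows the catch plainly: foot at about (362,285), arm running up to (380,150), and lit ridge band at about (375,185). The lug is at (510,390).

```bash
python3 - <<'E'
from h import *
H=cup2w([-85,140,220],Q)[0]
f=lambda c:np.array(c)/3.2+[230,140]+[4,4]
L=back('wrist',f([510,385]),231);C=back('wrist',f([715,385]),220);F=back('wrist',f([362,270]),203);F2=back('wrist',f([362,300]),203)
Ri=back('wrist',f([374,195]),187)
for n,p in zip('LCFFR',(L,C,F,F2,Ri)):
    v=(p-H)[:2]; print(n,p.round(1),np.hypot(*v).round(1),'ang',(np.arctan2(-v[0],-v[1])-0+.032).round(3))
print(H)
E
```

```text
L [466.7 -17.2 231. ] 228.6 ang 0.225
C [461.6 -66.  220. ] 277.5 ang 0.209
F [483.7  12.4 203. ] 196.6 ang 0.169
F [476.2  12.3 203. ] 198.0 ang 0.206
R [497.6   8.5 187. ] 199.1 ang 0.097
[510.56428083 207.20879031 220.        ]
```

Call:
{"name": "carry_out", "arguments": {
  "delta_pos": [
    [0.01,0.04,0],
    [0.019,0.08,0],
    [0.019,0.08,0.04],
    [0.019,0.08,0.08],
    [0.019,0.08,0.11],
    [0.019,0.08,0.11]
  ],
  "rot": [
    [0,0,0],
    [0,0,0],
    [0,0,0],
    [0,0,0],
    [0,0,0],
    [0,0,0]
  ]
}}

```text
clock: 7.35
eef_pos: [492.6, -44.7, 212.5]
tcp_rot: [-3.141, 0.005, -0.004]
contact_force: [-0.1, 0.5, 0.7]
opening: 0.004
grasp_force: 0.0
```

Call:
{"name": "carry_out", "arguments": {
  "delta_pos": [
    [-0.005,0,0],
    [-0.01,0,0],
    [-0.014,0,0],
    [-0.018,0,0],
    [-0.02,0,0],
    [-0.02,0,0]
  ],
  "rot": [
    [0,0,0],
    [0,0,0],
    [0,0,0],
    [0,0,0],
    [0,0,0],
    [0,0,0]
  ]
}}

```text
clock: 8.1
eef_pos: [474.4, -44.7, 214.7]
tcp_rot: [3.142, -0.001, -0.002]
contact_force: [1.3, -0.4, 0.5]
opening: -0.002
grasp_force: 0.5
```

Call:
{"name": "carry_out", "arguments": {
  "delta_pos": [
    [-0.002,0,0],
    [-0.004,0,0],
    [-0.005,0,0],
    [-0.005,0,0]
  ],
  "rot": [
    [0,0,0],
    [0,0,0],
    [0,0,0],
    [0,0,0]
  ]
}}

```text
clock: 8.6
eef_pos: [472.7, -44.5, 215.0]
tcp_rot: [-3.141, -0.008, -0.002]
contact_force: [15.7, 2.6, -9.2]
opening: 0.004
grasp_force: 7.4
```

Call:
{"name": "carry_out", "arguments": {
  "delta_pos": [
    [-0.001,0,0],
    [-0.002,0,0],
    [-0.002,0,0]
  ],
  "rot": [
    [0,0,0],
    [0,0,0],
    [0,0,0]
  ]
}}

```text
clock: 8.98
eef_pos: [472.2, -44.4, 215.2]
tcp_rot: [-3.141, -0.011, -0.003]
contact_force: [21.2, 3.9, -15.2]
opening: -0.001
grasp_force: 10.3
```

The door hooked with the finger at x≈473, so the door angle is about 0.22. That matches a catch at about 197 mm from the hinge line. I'll release and move over the catch.

Call:
{"name": "carry_out", "arguments": {
  "delta_pos": [
    [0.01,0,0],
    [0.02,0,0],
    [0.02,0,-0.04],
    [0.02,0,-0.085],
    [0.027,-0.03,-0.085],
    [0.027,-0.055,-0.085],
    [0.027,-0.055,-0.085],
    [0.027,-0.055,-0.085]
  ],
  "rot": [
    [0,0,0],
    [0,0,0],
    [0,0,0],
    [0,0,0],
    [0,0,5],
    [0,0,11],
    [0,0,11],
    [0,0,11]
  ]
}}

```text
clock: 9.98
eef_pos: [494.0, 9.9, 299.1]
tcp_rot: [3.141, 0.001, -0.192]
contact_force: [-1.8, 0.5, -0.2]
opening: 0.002
grasp_force: 0.0
```

```bash
python3 - <<'E'
from h import *
s=r.sense();print(s['eef_pos'],s['tcp_rot'],s['contact_force'])
im=save('wrist','w3')
cv2.imwrite('pics/w3c.png',cv2.resize(im[120:330,200:460],None,fx=2.8,fy=2.8,interpolation=cv2.INTER_CUBIC))
E
```

```text
[493.95784154   9.89661138 299.14277703] [ 3.14098461e+00  7.73665699e-04 -1.91680869e-01] [-1.79355371  0.48636732 -0.24020926]
```

View pics/w3c.png

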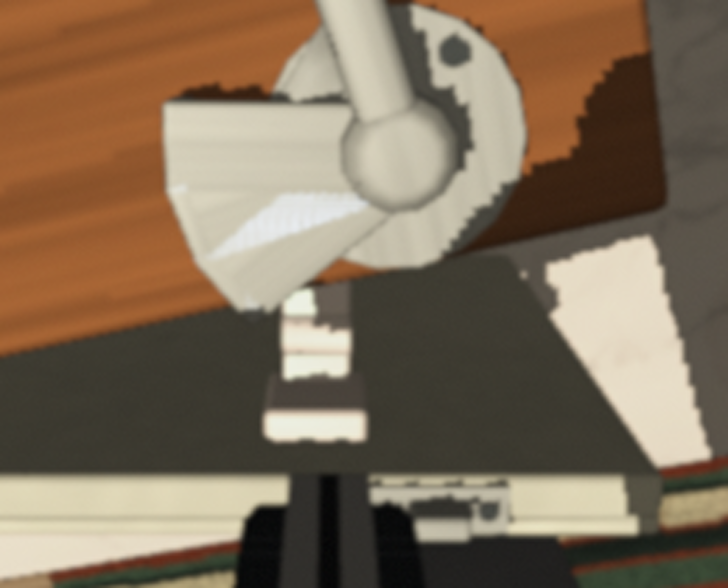

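The door edge is now level in the image, so the tool is aligned with the door. The catch foot is at crop (316,425), the arm above it, and the crescent's corner at (245,308). I'll check the clearance in the door frame.

```bash
python3 - <<'E'
from h import *
s=r.sense(); y=s['tcp_rot'][2]; n=np.array([np.cos(y),np.sin(y)]); e=np.array([n[1],-n[0]])
f=lambda c:np.array(c)/2.8+[200,120]
for nm,c,z in [('cresc',[245,308],238),('cresc lo',[245,308],226),('foot back top',[316,410],203),('foot front top',[316,440],203),('door edge back',[316,473],220),('ridge a',[316,325],187),('ridge b',[316,352],187),('board',[245,308],220)]:
    p=back('wrist',f(c),z)[:2]-s['eef_pos'][:2]; print(nm,'tool x',(p@n).round(1),'tool y',(p@e).round(1))
E
```

```text
cresc tool x 26.8 tool y -16.2
cresc lo tool x 22.9 tool y -17.2
foot back top tool x -11.2 tool y -2.5
foot front top tool x -19.4 tool y -2.6
door edge back tool x -19.6 tool y -2.4
ridge a tool x 5.6 tool y -2.6
ridge b tool x -1.9 tool y -2.7
board tool x 20.9 tool y -17.8
```

Call:
{"name": "carry_out", "arguments": {
  "delta_pos": [
    [0.001,-0.0025,0.0],
    [0.001,-0.0025,0.04],
    [0.001,-0.0025,0.07],
    [0.001,-0.0025,0.08],
    [0.001,-0.0025,0.083],
    [0.001,-0.0025,0.083]
  ],
  "rot": [
    [0,0,0],
    [0,0,0],
    [0,0,0],
    [0,0,0],
    [0,0,0],
    [0,0,0]
  ]
}}

```text
clock: 10.78
eef_pos: [496.3, 12.5, 217.2]
tcp_rot: [-3.141, -0.001, -0.194]
contact_force: [-0.5, -0.4, 0.4]
opening: 0.002
grasp_force: 0.0
```

Call:
{"name": "carry_out", "arguments": {
  "delta_pos": [
    [0,0,0.002],
    [0,0,0.004],
    [0,0,0.006],
    [0,0,0.006]
  ],
  "rot": [
    [0,0,0],
    [0,0,0],
    [0,0,0],
    [0,0,0]
  ]
}}

```text
clock: 11.28
eef_pos: [496.0, 12.6, 210.8]
tcp_rot: [-3.141, -0.001, -0.194]
contact_force: [0.8, -0.2, 4.2]
opening: 0.003
grasp_force: 2.1
```

Call:
{"name": "carry_out", "arguments": {
  "delta_pos": [
    [0,0,0.002],
    [0,0,0.004],
    [0,0,0.0055],
    [0,0,0.0055]
  ],
  "rot": [
    [0,0,0],
    [0,0,0],
    [0,0,0],
    [0,0,0]
  ]
}}

```text
clock: 11.78
eef_pos: [499.1, 12.5, 208.6]
tcp_rot: [-3.14, -0.008, -0.194]
contact_force: [-0.8, -1.4, 29.2]
opening: 0.005
grasp_force: 19.5
```

```bash
python3 - <<'E'
from h import *
s=r.sense();print(s)
E
```

```text
{'clock': 11.775, 'qpos': array([ 2.22213250e-02,  2.09803355e-01,  1.95041305e+00, -5.27879411e-04,
        9.73281350e-01,  1.78699644e+00]), 'qvel': array([ 0.00194184, -0.00208533,  0.00041677, -0.00028956, -0.00090412,
       -0.00078545]), 'joint_efforts': array([  0.49964676, -31.82357311, -19.81883883,   0.32701724,
        -0.42124766,   0.0962763 ]), 'eef_pos': array([499.1095112 ,  12.45438704, 208.55317056]), 'tcp_rot': array([-3.14028472, -0.00800052, -0.19368881]), 'contact_force': array([-0.78946337, -1.3520572 , 29.17757113]), 'wrist_torque': array([-0.15313108,  0.33933716,  0.12774536]), 'grasp_force': 19.532289057970047, 'opening': 0.0046566294391578375}
```

The contact moment is on the door side of the fingertip. That means the ridge is pressed about 3.5 mm and the tip edge has met the arm's stiff root. I'll ease the pressing and pull.

Call:
{"name": "carry_out", "arguments": {
  "delta_pos": [
    [0,0,-0.0015],
    [-0.003,0,-0.002],
    [-0.006,0,-0.002],
    [-0.009,0,-0.002]
  ],
  "rot": [
    [0,0,0],
    [0,0,0],
    [0,0,0],
    [0,0,0]
  ]
}}

```text
clock: 12.28
eef_pos: [488.6, 14.0, 208.8]
tcp_rot: [-3.141, -0.005, -0.194]
contact_force: [0.1, -1.5, 15.6]
opening: -0.001
grasp_force: 9.8
```

```bash
cat >> h.py <<'E'
def G(tp,rho=197,d=21,z=184):
    H=cup2w([-85,140,220],Q)[0]; 
    return [H[0]-rho*np.sin(tp)+d*np.cos(tp),H[1]-rho*np.cos(tp)-d*np.sin(tp),z,-tp]
E
python3 - <<'E'
from h import *
print(G(.22),G(.24))
s=G(.222); s[3]=-.194
rows([G(t) for t in np.arange(.24,.5,.025)],start=s)
E
```

```text
[np.float64(488.06689152295235), np.float64(10.374170703223195), 184, -0.22] [np.float64(484.134960899688), np.float64(10.863454105231067), 184, -0.24]
[[-0.0036, 0.0002, 0.0], [-0.0085, 0.0005, 0.0], [-0.0135, 0.0006, 0.0], [-0.0184, 0.0006, 0.0], [-0.0234, 0.0004, 0.0], [-0.0283, 0.0002, 0.0], [-0.0332, -0.0002, -0.0], [-0.0382, -0.0007, -0.0]]
[[0, 0, np.float64(2.6)], [0, 0, np.float64(4.1)], [0, 0, np.float64(5.5)], [0, 0, np.float64(6.9)], [0, 0, np.float64(8.4)], [0, 0, np.float64(9.8)], [0, 0, np.float64(11.2)], [0, 0, np.float64(12.7)]]
[[-0.0431, -0.0013, -0.0], [-0.048, -0.0021, -0.0], [-0.0529, -0.003, -0.0]]
[[0, 0, np.float64(14.1)], [0, 0, np.float64(15.5)], [0, 0, np.float64(17.0)]]
```

Call:
{"name": "carry_out", "arguments": {
  "delta_pos": [
    [-0.0036,0,0],
    [-0.007,0.0005,0],
    [-0.0105,0.0005,0],
    [-0.0135,0.0005,0]
  ],
  "rot": [
    [0,0,2.6],
    [0,0,4],
    [0,0,5],
    [0,0,5.5]
  ]
}}

```text
clock: 12.78
eef_pos: [475.1, 16.0, 208.7]
tcp_rot: [-3.141, -0.004, -0.29]
contact_force: [-0.0, -2.7, 16.2]
opening: 0.001
grasp_force: 10.0
```

Call:
{"name": "carry_out", "arguments": {
  "delta_pos": [
    [-0.005,0,0],
    [-0.01,0,0],
    [-0.015,-0.0005,0],
    [-0.02,-0.001,0],
    [-0.025,-0.001,0],
    [-0.03,-0.002,0],
    [-0.035,-0.003,0],
    [-0.04,-0.004,0]
  ],
  "rot": [
    [0,0,1.4],
    [0,0,2.9],
    [0,0,4.3],
    [0,0,5.8],
    [0,0,7.2],
    [0,0,8.6],
    [0,0,10],
    [0,0,11.5]
  ]
}}

```text
clock: 13.78
eef_pos: [436.2, 30.1, 207.9]
tcp_rot: [3.139, -0.002, -0.49]
contact_force: [-4.5, -12.1, 16.7]
opening: 0.004
grasp_force: 9.9
```

```bash
python3 - <<'E'
from h import *
s=r.sense();print(s['eef_pos'],s['tcp_rot'],s['contact_force'])
save('wrist','w4')
E
```

```text
[436.20918868  30.10524594 207.94572854] [ 3.13881211e+00 -1.87453326e-03 -4.90456645e-01] [ -4.54203774 -12.13042191  16.71254553]
```

View pics/w4.png

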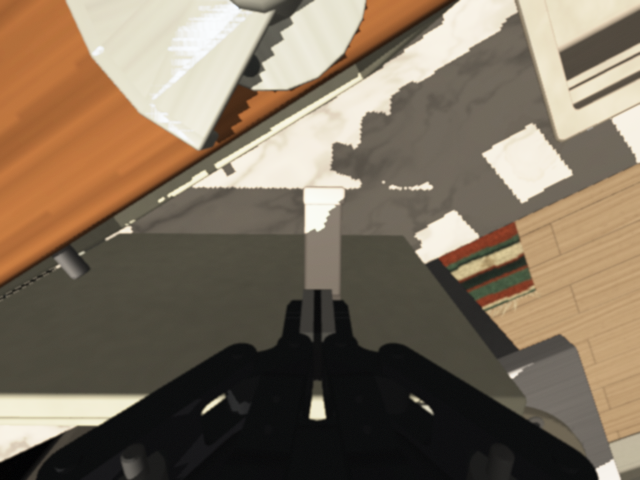

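The view shows the free end of the catch arm (325,190) out clear of the cupboard front, and the door well open. I'll lift out and push the door wide from behind its free edge.

```bash
python3 - <<'E'
from h import *
def g(tp,d,z,yaw=-.3): p=G(tp,245,d,z); p[3]=yaw; return p
s=r.sense()
up=[s['eef_pos'][0]+1,s['eef_pos'][1],240,-.49]
rows([up,g(.49,38,240),g(.49,38,172),g(.5,22,172)])
print('arc')
st=g(.5,22,172)
rows([g(t,17,172) for t in [.55,.65,.75,.85,.95,1.05,1.15,1.23,1.29,1.35,1.4,1.43]],start=st)
e=g(1.43,17,172);print(e,np.hypot(e[0],e[1]))
E
```

```text
[[0.0009, -0.0005, -0.0571], [0.011, 0.0266, -0.0571], [0.0211, 0.0536, -0.0571], [0.0211, 0.0536, -0.0231], [0.0211, 0.0536, 0.0109], [0.0026, 0.0538, 0.0109]]
[[0, 0, np.float64(-0.1)], [0, 0, np.float64(-5.6)], [0, 0, np.float64(-11.0)], [0, 0, np.float64(-11.0)], [0, 0, np.float64(-11.0)], [0, 0, np.float64(-11.0)]]
arc
[[-0.017, -0.0029, -0.0], [-0.0409, -0.0085, -0.0], [-0.0641, -0.0165, -0.0], [-0.0865, -0.0267, -0.0], [-0.1076, -0.0392, -0.0], [-0.1275, -0.0536, -0.0], [-0.1457, -0.07, -0.0], [-0.1591, -0.0844, -0.0]]
[[0, 0, np.float64(-0.0)], [0, 0, np.float64(-0.0)], [0, 0, np.float64(-0.0)], [0, 0, np.float64(-0.0)], [0, 0, np.float64(-0.0)], [0, 0, np.float64(-0.0)], [0, 0, np.float64(-0.0)], [0, 0, np.float64(-0.0)]]
[[-0.1684, -0.0958, -0.0], [-0.1769, -0.1078, -0.0], [-0.1835, -0.1182, -0.0], [-0.1872, -0.1246, -0.0]]
[[0, 0, np.float64(-0.0)], [0, 0, np.float64(-0.0)], [0, 0, np.float64(-0.0)], [0, 0, np.float64(-0.0)]]
[np.float64(270.37430085072685), np.float64(155.9957693478682), 172, -0.3] 312.1489109623044
```

Call:
{"name": "carry_out", "arguments": {
  "delta_pos": [
    [0.001,0,-0.03],
    [0.001,0,-0.057],
    [0.011,0.027,-0.057],
    [0.021,0.054,-0.057],
    [0.021,0.054,-0.023],
    [0.021,0.054,0.011],
    [0.0105,0.054,0.011],
    [0.0025,0.054,0.011]
  ],
  "rot": [
    [0,0,0],
    [0,0,0],
    [0,0,-5.5],
    [0,0,-11],
    [0,0,-11],
    [0,0,-11],
    [0,0,-11],
    [0,0,-11]
  ]
}}

```text
clock: 14.82
eef_pos: [412.5, -16.8, 196.6]
tcp_rot: [-3.142, 0.0, -0.299]
contact_force: [0.8, -0.5, 0.0]
opening: -0.0
grasp_force: 0.0
```

Call:
{"name": "carry_out", "arguments": {
  "delta_pos": [
    [-0.017,-0.003,0],
    [-0.041,-0.0085,0],
    [-0.064,-0.0165,0],
    [-0.0865,-0.0265,0]
  ],
  "rot": [
    [0,0,0],
    [0,0,0],
    [0,0,0],
    [0,0,0]
  ]
}}

```text
clock: 15.32
eef_pos: [337.4, 34.3, 196.9]
tcp_rot: [-3.141, -0.002, -0.299]
contact_force: [1.5, -1.4, 1.1]
opening: -0.001
grasp_force: 0.0
```

Contact is light and the door is moving. I'll continue the arc.

Call:
{"name": "carry_out", "arguments": {
  "delta_pos": [
    [-0.021,-0.0125,0],
    [-0.041,-0.027,0],
    [-0.059,-0.043,0],
    [-0.0725,-0.0575,0],
    [-0.082,-0.069,0],
    [-0.09,-0.081,0],
    [-0.097,-0.0915,0],
    [-0.1,-0.098,0]
  ],
  "rot": [
    [0,0,0],
    [0,0,0],
    [0,0,0],
    [0,0,0],
    [0,0,0],
    [0,0,0],
    [0,0,0],
    [0,0,0]
  ]
}}

```text
clock: 16.32
eef_pos: [270.8, 157.3, 196.6]
tcp_rot: [-3.141, -0.001, -0.298]
contact_force: [-0.8, -0.8, 1.1]
opening: -0.003
grasp_force: 0.0
```

Call:
{"name": "carry_out", "arguments": {
  "delta_pos": [
    [0.005,0.015,0],
    [0.009,0.029,0],
    [0.009,0.029,-0.05],
    [0.009,0.029,-0.11],
    [0.05,0.08,-0.12],
    [0.09,0.13,-0.12],
    [0.144,0.197,-0.12],
    [0.144,0.197,-0.12]
  ],
  "rot": [
    [0,0,0],
    [0,0,0],
    [0,0,0],
    [0,0,0],
    [0,0,0],
    [0,0,0],
    [0,0,0],
    [0,0,0]
  ]
}}

```text
clock: 17.32
eef_pos: [351.3, -76.4, 316.5]
tcp_rot: [3.141, -0.002, -0.301]
contact_force: [0.2, 1.1, 0.3]
opening: -0.0
grasp_force: 0.0
```

Call:
{"name": "carry_out", "arguments": {
  "delta_pos": [
    [0.02,0.06,0],
    [0.04,0.11,0],
    [0.04,0.11,0],
    [0.04,0.11,0]
  ],
  "rot": [
    [0,0,0],
    [0,0,0],
    [0,0,0],
    [0,0,0]
  ]
}}

```text
clock: 17.82
eef_pos: [356.4, -190.4, 315.9]
tcp_rot: [-3.141, 0.0, -0.3]
contact_force: [0.5, 0.4, -1.0]
opening: -0.004
grasp_force: 0.0
```

```bash
python3 - <<'E'
from h import *
s=r.sense();print(s['clock'],s['eef_pos'],s['contact_force'])
a=save('top','t5')
cv2.imwrite('pics/t5v.png',a)
E
```

```text
17.825 [ 356.38904496 -190.40157106  315.92682293] [ 0.48584977  0.36394443 -1.03546091]
```

View pics/t5v.png

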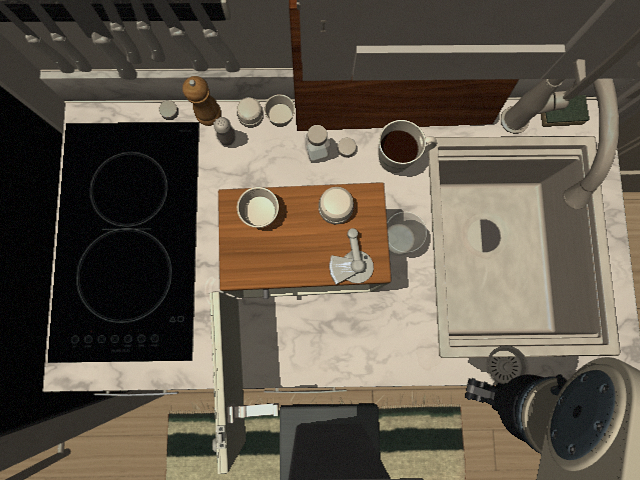

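The door stands wide open, with its edge running from (222,292) to (222,470). The latch handle points to the rear, knob at (352,234). The timer, ramekin and glass are where they were, and the robot is clear.

```bash
python3 -c "
from rig import r
print(r.sign_off())"
```

```text
the job is handed in; nothing more can be done
None
```

The cupboard is open and handed in at about 18 s: latch in its open position, safety catch pressed free, door swung wide, and nothing else disturbed; I briefly overpressed on the catch (29 N at the wrist) and eased off before pulling.

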